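Clamp the polishing pot and hold its keyed collar home

ROBOT

A 6-joint arm with a two-finger parallel gripper is mounted at the origin on the work surface. World frame = base frame: x ahead of the robot, y to its left, z up, the work surface at z = 0. Lengths are in m, angles in rad, forces in N, time in s.
With the tool pointing down it reaches from about 0.3 to 0.75 m from the base axis. Payload 8.5 kg.
Tool frame: the origin (TCP) lies at the very end of the fingers, on their centre line; the grasp point (between the pads) lies 19 mm behind it; x points along the fingers, y is the direction in which the jaws open and shut, and the axes are right-handed (so a half turn about x gives the same grasp; the last joint's range is limited). The gripper opens to 85 mm and grips with 20 to 120 N. Pads are 22 mm wide; open, the fingers measure 114 mm over their backs; the gripper's body (76 mm by 85 mm) begins 54 mm behind the grasp point. The pads swing forward as they close: fully open they stand 13 mm farther back than shut.
Start: joints at [1.084, 0.381, 1.297, -0, 1.464, -0.215], TCP at [0.148, 0.53, 0.209] pointing down, gripper open.
Joint ranges: [-3.11, 3.11], [-0.89, 2.33], [0.22, 2.48], [-1.42, 4.56], [0.17, 2.85], [-2.88, 2.88]. Speed limits (rad/s): [2.39, 2.39, 3.14, 3.14, 3.14, 3.14].

INTERFACE

Orientations are given as a unit quaternion [w, x, y, z].
In Python, from station import goto, move_linear, goto_joints, let_go, gripper_close, pause, solve_ik, read_state, get_image, IKError, hand_in gives the robot as it stands. Calls block until the motion is done:
- goto(position, orientation): joint-space move of the TCP to a pose.
- move_linear(position, rot=None, velocity=0.15, contact_N=None): straight line of the TCP; rot=None keeps the orientation; velocity is the mean speed in m/s. With contact_N (N) it stops when the force on the tool has changed by that much, and returns True; else False.
- goto_joints(angles): joint-space move.
- let_go() and gripper_close(effort=None): open the fingers fully, or close them until they stop; effort is the grip in N (None keeps the last).
- pause(seconds).
- solve_ik(position, orientation): joint angles nearest the present ones, or None.
- read_state(): the state.
- get_image(name): name is "scene" or "top" or "wrist"; returns a dict with "pixels" (400x640x3 uint8, blue, green, red), "intrinsics" (3x3 intrinsics, pixels), "cam_to_world" (4x4, takes a point from camera to world coordinates). Camera axes: x right, y up, looking along -z (the intrinsics and any distortion apply to the point x, -y, -z); pixel columns grow to the right and rows downward; lengths in m; the calibration is good to about 2 mm. The wrist camera is an equidistant fisheye: a pixel r from the principal point sees the ray r / f radians off the axis. A picture is of the moment at which its call begins. There is no depth.
A pose or a line that the arm cannot do raises IKError and nothing moves.
- hand_in(): hands the job in, once; it reports no verdict.
The state is a dict: "t": time; "q": joint angles; "joint_vel": joint speeds; "joint_efforts": joint torques, N m; "tcp_pos": TCP position; "tool_rot": TCP orientation; "force": force on the tool from outside, world axes, zero at the start; "ft_torque": the same for the moment, N m; "grip_width": opening from 0.0 (shut) to 1.0 (fully open).
Only numpy, scipy, OpenCV 4.12 (cv2) and the standard library are available. Lean on these libraries where they do the work, as an engineer would, in place of code of your own. Each camera call takes 0.05 s, during which the arm holds its last target.

TASK

Get the bench polisher ready: first swing the keeper arm fully closed, so that its free end rests in the catch over the pot's foot plate. Then turn the knurled steel collar on the pot's neck (counter-clockwise from above is usually the short way) until its hidden keyways drop over the pins inside, and push it fully home against its spring. Finish with the fingers still on the collar, holding it pushed home: do not let go; leave the other things on the bench where they are.

Things in the scene. Friction and masses are not known exactly. Their poses are not given: they have to be found in the camera images.
- machine: bench polisher, fixed and level, yaw within 0.35: grey base 200 x 280 mm, deck 70 mm above the bench; on it an aluminium pot 94 mm across with a foot plate (top at 79 mm); its neck ends in a round guard ring 56 mm across, top at 142 mm. Origin on the bench, under the neck's axis; x = its 200 mm depth, away from the robot, y = its 280 mm width, z up. The keeper is on its -y side
- keeper (a joint): angle of the keeper arm about the vertical axis at keeper_pivot: 0 = fully closed against its stop, free end in the catch (arm points along the machine's -x); grows to 1.7 as it swings out towards the machine's -y (counter-clockwise from above). Starts 0.7 to 1.5 open; stays where it is left; 1 to 1.5 N at the post moves it
- keeper_knob (a point): centre of the top of the upright round steel post on the keeper arm: 14 mm across, 40 mm high above the arm (a bar 18 mm wide, top at 89 mm over the bench; post top at 129 mm). The post is 95 mm from the pivot; the arm goes on 30 mm past it and that end enters the catch, a bracket up to 106 mm high, 14 mm clear of the post when closed
- keeper_pivot (a point): point on the keeper's vertical hinge axis, at the height of the arm's top (89 mm above the bench)
- collar: knurled steel collar on the neck, upright: solid round head 46 mm across and 32 mm high, over a skirt 44 mm across and 22 mm high that stands in the guard ring. Origin at the centre of the skirt's underside, at the start 140 mm above the bench. Grip the head's sides from above. 150 g, turns easily, about 1 mm side play. Its yaw does not tell where the keyways are
- collar_top (a point): centre of the collar's top, 54 mm above its origin. At the start it is 194 mm above the bench: the skirt sits on three hidden pins and cannot go down. Turned 0.35 to 1.3 rad counter-clockwise (from above) from the start, its three keyways 120 degrees apart come over the pins, with 0.15 rad of play each way; at the edge of this play it may drop a little but bind, so turn 0.1 further
- neck (a point): fixed point on the neck's axis, 130 mm above the bench: where the collar's origin is when fully home, 10 mm below its start, at a solid stop (collar top then at 184 mm). With keyways over the pins the collar first drops freely 3 mm onto a spring (2.7 N preload, 600 N/m), then must be pushed 7 mm more; 5 to 6 N keeps it home; let go, it springs up 7 mm
- tin: small aluminium tin, 36 mm across, 26 mm high, on the machine's deck; origin at the centre of its underside; a bystander
- dish: steel dish, 76 mm across, 24 mm high, on the bench on the keeper's side of the machine (the side to which the arm swings out); origin at the centre of its underside; a bystander
- jar: glass jar, 56 mm across, 75 mm high, on the bench on the other side of the machine; origin at the centre of its underside; a bystander
- hammer: hammer 240 mm long lying at the left of the bench; a bystander
- screwdriver: screwdriver 200 mm long lying at the right of the bench; a bystander
- mandrel: wooden ring cone on a round foot, 130 mm high, behind the machine to the left; origin at the centre of its underside; a bystander
- clamp: wooden ring clamp, 90 mm long, lying behind the machine to the right; a bystander
Mind the look-alikes: they are no part of the job. What is shaped like the collar but orange is not meant.

How it is judged:
By the outcome, as a careful person would: the job done as asked, in the order asked, and still so for the second after the job is handed in, while the arm keeps its last pose, push and grip.
It also fails if it takes over 54 s, if anything falls off the work surface, if the arm or the gripper's body presses on something with over 40 N, if the wrist force passes 120 N, or if a joint passes its speed limit or range.

## Working session

There is one attempt and no reset: what is moved stays moved. The work goes in short steps, each a Python script; the robot and the scene stay as the last script left them, time stands still between calls to the robot, and variables do not carry over. Pictures are saved under pics/ and viewed, and the job is handed in when it is done.

```bash
mkdir -p pics
python3 - <<'E'
from station import *
import cv2
for n in ["scene","top","wrist"]:
    d=get_image(n); cv2.imwrite(f"pics/{n}0.png",d["pixels"]); print(n,d["intrinsics"],d["cam_to_world"].round(4) if hasattr(d["cam_to_world"],'round') else d["cam_to_world"], [k for k in d])
print(read_state())
E
```

```text
scene [[444.05911693   0.         323.52985866]
 [  0.         444.05911693 193.23731989]
 [  0.           0.           1.        ]] [[ 0.0274 -0.5398  0.8414  1.6822]
 [ 0.9996  0.0101 -0.0261 -0.0287]
 [ 0.0056  0.8418  0.5398  0.8222]
 [ 0.      0.      0.      1.    ]] ['pixels', 'intrinsics', 'cam_to_world']
top [[390.60217263   0.         319.7795887 ]
 [  0.         390.60217263 195.67021281]
 [  0.           0.           1.        ]] [[ 0.0282  0.99   -0.138   0.4164]
 [-0.9996  0.0272 -0.0098 -0.0274]
 [-0.0059  0.1382  0.9904  1.2824]
 [ 0.      0.      0.      1.    ]] ['pixels', 'intrinsics', 'cam_to_world']
wrist [[309.70691629   0.         315.4796151 ]
 [  0.         309.70691629 202.22456799]
 [  0.           0.           1.        ]] [[ 0.2686 -0.9304 -0.2492  0.0846]
 [ 0.9632  0.2591  0.0709  0.5474]
 [-0.0014 -0.2591  0.9659  0.3729]
 [ 0.      0.      0.      1.    ]] ['pixels', 'intrinsics', 'cam_to_world']
{'t': 0.15, 'q': array([ 1.08371980e+00,  3.81069062e-01,  1.29802247e+00,  2.38415510e-06,
        1.46359518e+00, -2.15328089e-01]), 'joint_vel': array([-4.44860902e-05, -2.75939584e-03, -3.36569898e-03,  2.04862363e-04,
        2.26446609e-04, -1.00977848e-03]), 'joint_efforts': array([ 1.96333182e-03, -4.48625422e+01, -2.31346339e+01, -1.80575812e-04,
        3.80308382e-03, -1.04012346e-05]), 'tcp_pos': array([0.14753245, 0.52959893, 0.20876033]), 'tool_rot': array([ 0.70045561,  0.09541939,  0.70072333, -0.09614521]), 'force': array([0.98244678, 0.45305017, 0.50677177]), 'ft_torque': array([0.00297743, 0.02164813, 0.00981331]), 'grip_width': 0.999702074417378}
```

View pics/scene0.png

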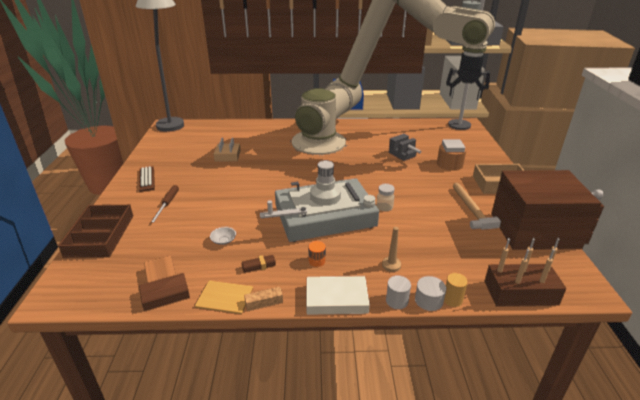

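View pics/top0.png

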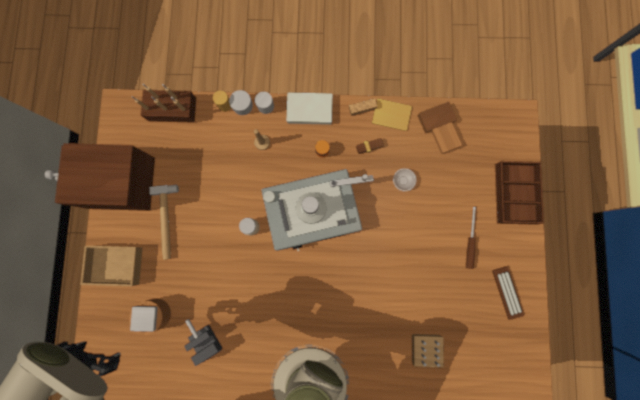

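View pics/wrist0.png

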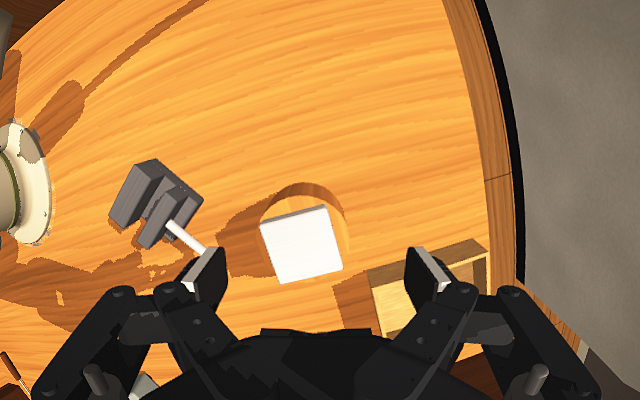

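The steel collar shows at top (310,205) and scene (325,172). The orange look-alike is at top (322,148) and scene (317,250), on the bench behind the machine. The one on the neck of the pot fits the description, so I'll enlarge that.

Run:
```python
import cv2, numpy as np
a=cv2.imread("pics/top0.png")[130:260,240:430]; b=cv2.imread("pics/scene0.png")[150:245,250:400]
cv2.imwrite("pics/c_top.png",cv2.resize(a,None,fx=4.2,fy=4.2,interpolation=cv2.INTER_CUBIC))
cv2.imwrite("pics/c_scene.png",cv2.resize(b,None,fx=5,fy=5,interpolation=cv2.INTER_CUBIC))
```

```text
(no output)
```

View pics/c_top.png

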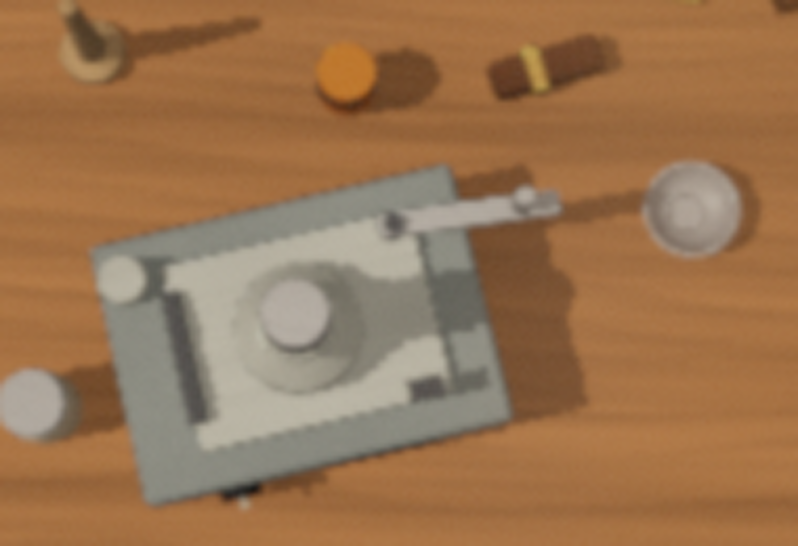

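View pics/c_scene.png

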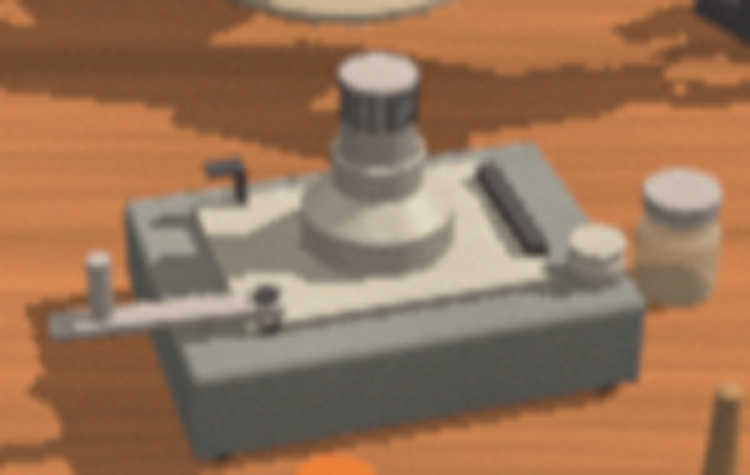

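```bash
cat > h.py <<'E'
import numpy as np, cv2
from station import *
CAL={"top":(np.array([[390.60217263,0,319.7795887],[0,390.60217263,195.67021281],[0,0,1]]),np.array([[0.0282,0.99,-0.138,0.4164],[-0.9996,0.0272,-0.0098,-0.0274],[-0.0059,0.1382,0.9904,1.2824]])),
"scene":(np.array([[444.05911693,0,323.52985866],[0,444.05911693,193.23731989],[0,0,1]]),np.array([[0.0274,-0.5398,0.8414,1.6822],[0.9996,0.0101,-0.0261,-0.0287],[0.0056,0.8418,0.5398,0.8222]]))}
def onplane(cam,uv,z):
    K,T=CAL[cam]; r=np.linalg.inv(K)@[uv[0],uv[1],1]; d=T[:,:3]@[r[0],-r[1],-r[2]]
    return T[:,3]+d*(z-T[2,3])/d[2]
E
python3 - <<'E'
from h import *
ct=lambda x,y:(x/4.2+240-.4,y/4.2+130-.4)
cs=lambda x,y:(x/5+250-.4,y/5+150-.4)
for n,a,b,z in [("post",(526,195),(98,258),.129),("collar",(295,312),(379,73),.194),("pivot",(393,224),(265,295),.089)]:
    print(n,onplane("top",ct(*a),z).round(4),onplane("scene",cs(*b),z).round(4))
c=np.array([onplane("top",ct(*a),.07)[:2] for a in [(92,248),(447,167),(510,415),(152,503)]])
print(c.round(4),c.mean(0)); 
for i in range(4):
    e=c[(i+1)%4]-c[i]; print(np.hypot(*e),np.arctan2(e[1],e[0]))
print("catch",onplane("top",ct(427,388),.106))
print("tin",onplane("top",ct(122,279),.096),"jar",onplane("top",ct(36,404),.075),"dish",onplane("top",ct(691,210),.024))
E
```

```text
post [ 0.6403 -0.1495  0.129 ] [ 0.6403 -0.149   0.129 ]
collar [0.544  0.0106 0.194 ] [0.5462 0.0114 0.194 ]
pivot [ 0.6237 -0.0559  0.089 ] [ 0.6207 -0.0562  0.089 ]
[[ 0.6026  0.1684]
 [ 0.6716 -0.096 ]
 [ 0.4865 -0.146 ]
 [ 0.4149  0.1152]] [0.54389985 0.01041087]
0.2732780635365607 -1.315653748921305
0.19166249060229226 -2.877953925280833
0.27079451352517364 1.8385738065590205
0.19512073260392118 0.2763286793702334
catch [ 0.50211603 -0.08271283  0.106     ]
tin [0.57630429 0.14116834 0.096     ] jar [0.48460639 0.20316695 0.075     ] dish [ 0.65228272 -0.28894663  0.024     ]
```

```bash
cat >> h.py <<'E'
from scipy.spatial.transform import Rotation as Rn
def down(phi):
    c,s=np.cos(phi),np.sin(phi)
    x,y,z,w=Rn.from_matrix(np.array([[0,c,s],[0,s,-c],[-1,0,0]])).as_quat()
    return [w,x,y,z]
YAW=0.265; PIV=np.array([0.622,-0.056]); AX=np.array([0.545,0.011])
def pushpose(th,off,z,flip=0):
    a=np.pi+YAW+th; t=np.array([np.sin(a),-np.cos(a)])
    p=PIV+0.095*np.array([np.cos(a),np.sin(a)])-off*t
    return [*p,z],down(np.arctan2(t[1],t[0])+flip)
E
python3 - <<'E'
from h import *
for f in (0,np.pi):
    for th in (1.5,.75,0): q=solve_ik(*pushpose(th,.03,.1,f)); print(f,th,None if q is None else np.round(q,2))
for p in np.arange(-3.1,3.2,.5): q=solve_ik([*AX,.16],down(p)); print(round(p,2),None if q is None else np.round(q,2))
E
```

```text
0 1.5 [-0.38  0.7   1.04 -0.    1.4   2.56]
0 0.75 None
0 0 [-0.42  0.48  1.47 -0.    1.19 -2.25]
3.141592653589793 1.5 [-0.38  0.7   1.04 -0.    1.4  -0.58]
3.141592653589793 0.75 [-0.44  0.59  1.27 -0.    1.29  0.11]
3.141592653589793 0 [-0.42  0.48  1.47 -0.    1.19  0.89]
-3.1 None
-2.6 [-0.2   0.41  1.39 -0.    1.33  2.4 ]
-2.1 [-0.2   0.41  1.39 -0.    1.33  1.9 ]
-1.6 [-0.2   0.41  1.39 -0.    1.33  1.4 ]
-1.1 [-0.2   0.41  1.39 -0.    1.33  0.9 ]
-0.6 [-0.2   0.41  1.39 -0.    1.33  0.4 ]
-0.1 [-0.2   0.41  1.39 -0.    1.33 -0.1 ]
0.4 [-0.2   0.41  1.39 -0.    1.33 -0.6 ]
0.9 [-0.2   0.41  1.39 -0.    1.33 -1.1 ]
1.4 [-0.2   0.41  1.39 -0.    1.33 -1.6 ]
1.9 [-0.2   0.41  1.39 -0.    1.33 -2.1 ]
2.4 [-0.2   0.41  1.39 -0.    1.33 -2.6 ]
2.9 None
```

Run:
```python
from h import *
gripper_close(40)
goto([0.25,0.48,0.32],down(0.2))
p,q=pushpose(1.5,.042,.27,np.pi); goto(p,q)
print(read_state()["t"])
move_linear(pushpose(1.5,.042,.10,np.pi)[0],velocity=.15)
d=get_image("top"); cv2.imwrite("pics/t1.png",cv2.resize(d["pixels"][130:260,240:430],None,fx=4,fy=4,interpolation=cv2.INTER_CUBIC))
d=get_image("wrist"); cv2.imwrite("pics/w1.png",d["pixels"])
s=read_state();print(s["t"],s["tcp_pos"],s["force"],s["grip_width"])
```

```text
4.45
5.8333 [ 0.68189542 -0.14124181  0.10096371] [-0.27550194  0.58753223  0.28766835] 0.0004393969174010236
```

View pics/w1.png

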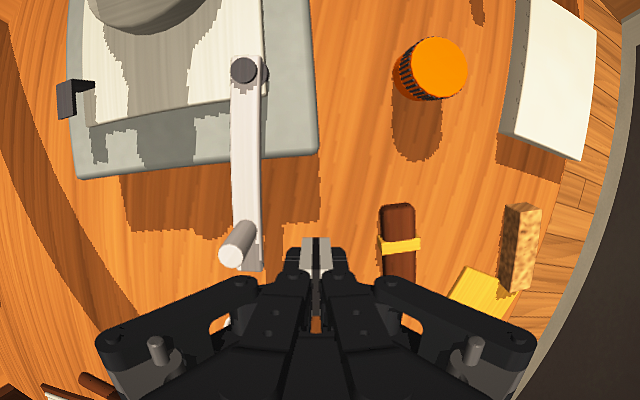

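View pics/t1.png

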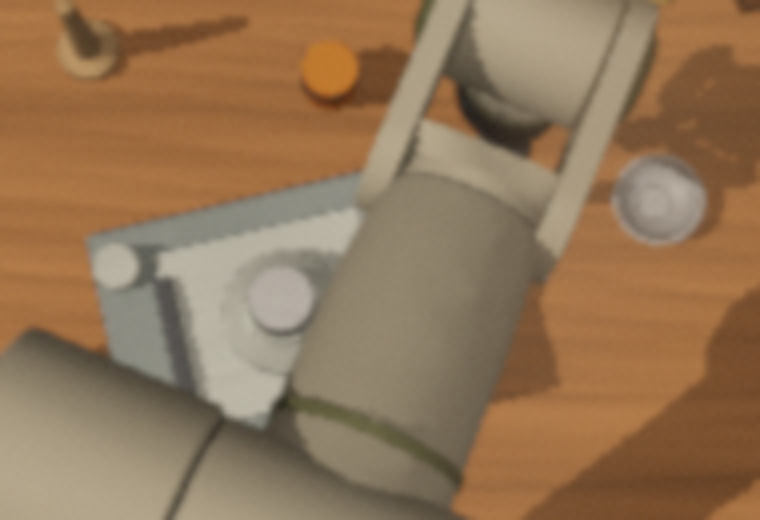

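The wrist view shows the post top at (230,257), beside the closed fingers at (315,250). The keeper arm is clear and the bystanders haven't been touched. Next I push along the arc.

Run:
```python
from h import *
for th in list(np.linspace(1.5,.15,7)):
    p,q=pushpose(th,.0215,.10,np.pi); c=move_linear(p,q,velocity=.12,contact_N=15)
    s=read_state(); print(round(th,2),c,round(s["t"],2),s["force"].round(2))
    if c: break
else:
    p,q=pushpose(0.0,.0215,.10,np.pi); c=move_linear(p,q,velocity=.05,contact_N=6);s=read_state(); print(c,round(s["t"],2),s["force"].round(2),s["tcp_pos"],p)
d=get_image("wrist"); cv2.imwrite("pics/w2.png",d["pixels"])
d=get_image("scene"); cv2.imwrite("pics/s2.png",cv2.resize(d["pixels"][130:250,230:400],None,fx=4.5,fy=4.5,interpolation=cv2.INTER_CUBIC))
```

```text
1.5 False 6.15 [ 0.   -0.75 -0.12]
1.27 False 6.53 [-0.72 -1.03  2.38]
1.05 False 6.9 [-1.56  0.57  4.46]
0.82 False 7.28 [0.26 2.1  5.5 ]
0.6 False 7.65 [-0.31  2.36  6.24]
0.38 False 8.03 [1.23 2.   5.55]
0.15 False 8.4 [0.25 0.72 6.42]
False 8.84 [0.1  1.18 7.06] [ 0.53695401 -0.10203946  0.10024707] [np.float64(0.5359472616814883), np.float64(-0.10163086924315341), 0.1]
```

View pics/w2.png

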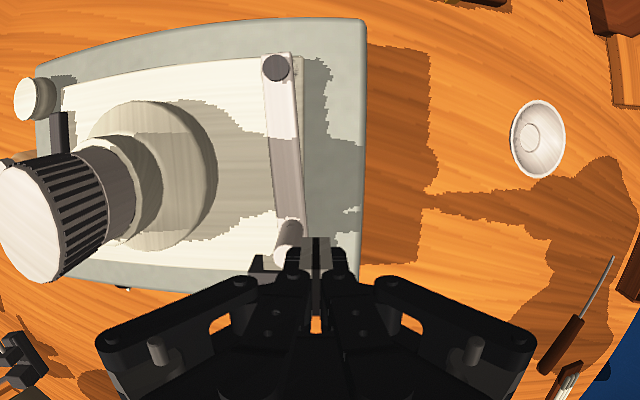

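View pics/s2.png

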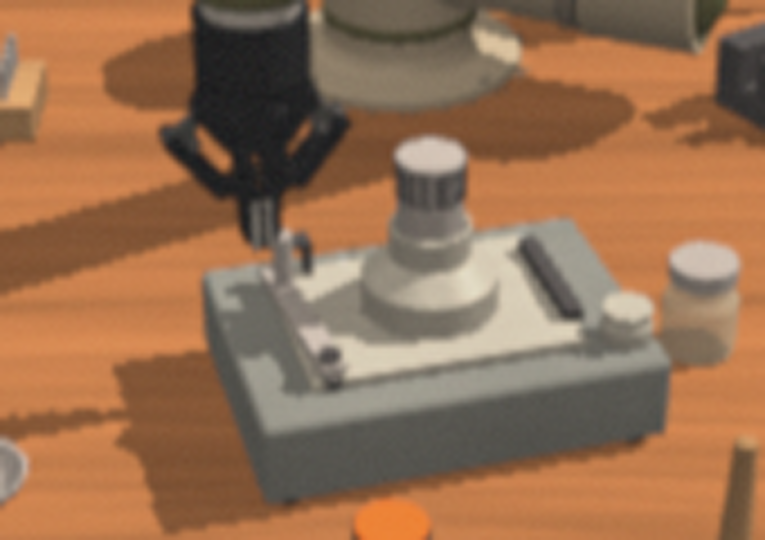

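The keeper is almost closed, with its post at wrist (285,240). I'll keep pushing until it meets the stop.

Run:
```python
from h import *
p,q=pushpose(0.0,.0215,.10,np.pi); a=np.pi+YAW; t=np.array([np.sin(a),-np.cos(a)])
p=np.array(p); s=read_state(); n=np.array(s["tcp_pos"]); n[:2]+=t*.02
c=move_linear(n,velocity=.04,contact_N=8); s=read_state(); print(c,s["t"],s["force"].round(2),s["tcp_pos"], (s["tcp_pos"][:2]-p[:2])@t)
pause(.2); s=read_state(); print(s["force"].round(2),(s["tcp_pos"][:2]-p[:2])@t)
m=s["tcp_pos"].copy(); m[:2]-=t*.04; move_linear(m); m[2]=.3; move_linear(m,velocity=.3)
s=read_state(); print(s["t"],s["force"].round(2))
d=get_image("top"); cv2.imwrite("pics/top3.png",d["pixels"]);cv2.imwrite("pics/t3.png",cv2.resize(d["pixels"][130:260,240:430],None,fx=4.2,fy=4.2,interpolation=cv2.INTER_CUBIC))
d=get_image("scene"); cv2.imwrite("pics/scene3.png",d["pixels"]);cv2.imwrite("pics/s3.png",cv2.resize(d["pixels"][150:250,250:400],None,fx=5,fy=5,interpolation=cv2.INTER_CUBIC))
d=get_image("wrist"); cv2.imwrite("pics/w3.png",d["pixels"])
```

```text
True 9.3083 [ 0.28 -4.73  3.76] [ 0.53459912 -0.09290088  0.10043278] 0.008778342428031348
[ 1.17 -6.16  0.96] 0.008885067225165176
10.75 [ 0.55 -0.44 -0.16]
```

View pics/w3.png

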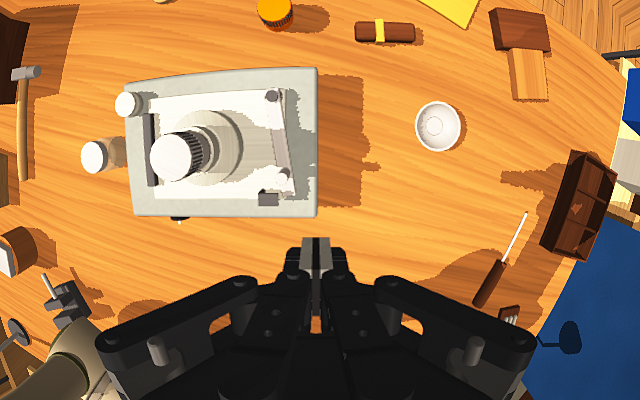

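View pics/s3.png

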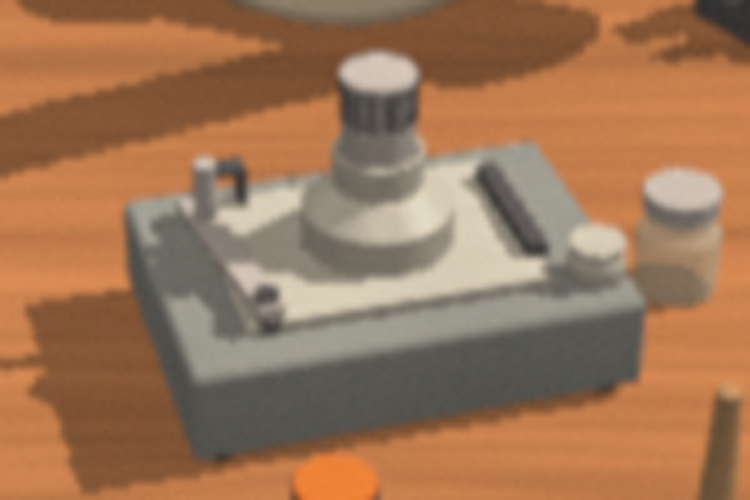

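View pics/t3.png

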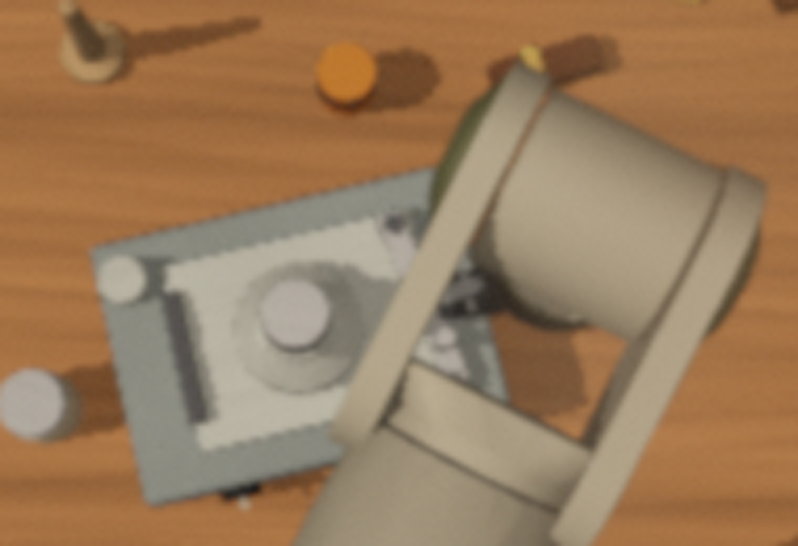

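Run:
```python
from h import *
ct=lambda x,y:(x/4.2+240-.4,y/4.2+130-.4)
cs=lambda x,y:(x/5+250-.4,y/5+150-.4)
for r in (onplane("scene",cs(204,162),.129),onplane("top",ct(443,337),.129)):
    v=r[:2]-PIV; print(r.round(4),np.hypot(*v),np.arctan2(v[1],v[0])-np.pi-YAW+2*np.pi)
print("catch",onplane("scene",cs(240,166),.106),onplane("scene",cs(212,166),.106))
for n,b in (("s3.png",(160,140,280,340)),):
    pass
im=cv2.imread("pics/scene3.png")[175:222,280:320]; cv2.imwrite("pics/s3z.png",cv2.resize(im,None,fx=13,fy=12,interpolation=cv2.INTER_CUBIC))
im=cv2.imread("pics/w3.png")[80:220,220:340]; cv2.imwrite("pics/w3z.png",cv2.resize(im,None,fx=4.2,fy=4.2,interpolation=cv2.INTER_CUBIC))
```

```text
[ 0.5372 -0.0931  0.129 ] 0.09254403106956952 0.14769190609830485
[ 0.5368 -0.0922  0.129 ] 0.09259463861766523 0.13637013225183292
catch [ 0.50442731 -0.07278908  0.106     ] [ 0.5041116  -0.09013155  0.106     ]
```

View pics/w3z.png

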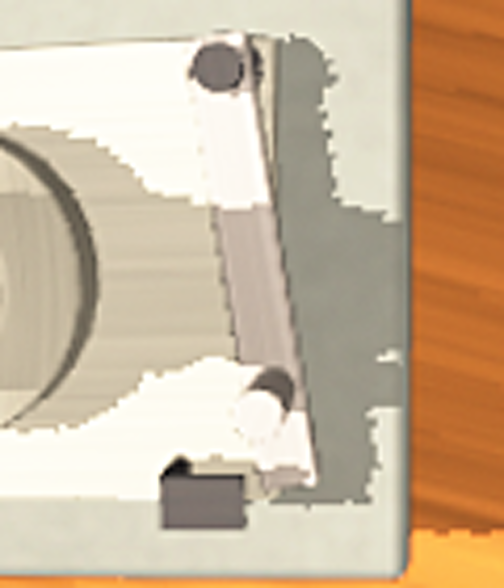

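View pics/s3z.png

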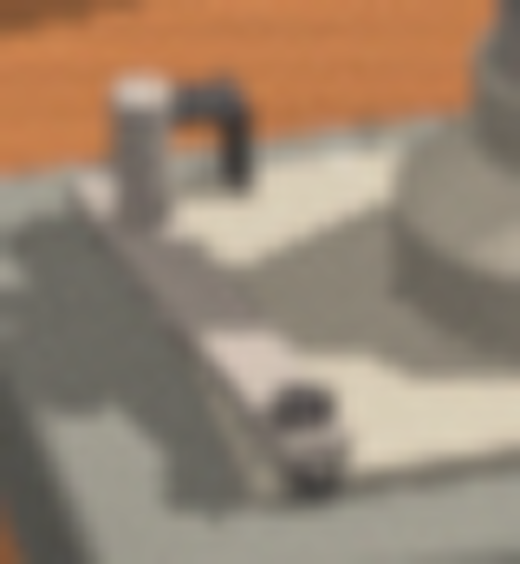

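Both views put the post about 0.14 rad short of closed, even though the tool met a hard stop 9 mm past nominal. It may have been dragged back during the retreat. I'll repeat the push and look while still in contact.

Run:
```python
from h import *
a=np.pi+YAW; t=np.array([np.sin(a),-np.cos(a)])
s=read_state(); m=s["tcp_pos"].copy(); m[2]=.102; move_linear(m,velocity=.3)
n=m.copy(); n[:2]+=t*.06
c=move_linear(n,velocity=.06,contact_N=10); s=read_state(); print(c,s["t"],s["force"].round(2),s["tcp_pos"])
for k in ("scene","wrist"):
    d=get_image(k)["pixels"]; cv2.imwrite(f"pics/{k}4.png",d)
im=cv2.imread("pics/scene4.png")[165:225,275:335]; cv2.imwrite("pics/s4z.png",cv2.resize(im,None,fx=9,fy=9,interpolation=cv2.INTER_CUBIC))
im=cv2.imread("pics/wrist4.png")[40:340,200:400]; cv2.imwrite("pics/w4z.png",cv2.resize(im,None,fx=2,fy=2,interpolation=cv2.INTER_CUBIC))
```

```text
True 12.4083 [ 0.7  -8.11 -0.53] [ 0.53408686 -0.09286199  0.10225089]
```

View pics/w4z.png

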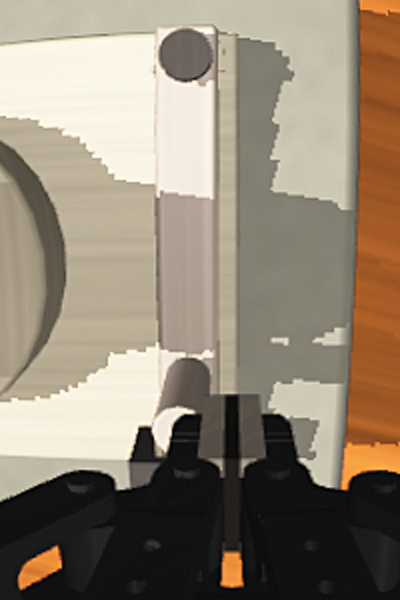

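View pics/s4z.png

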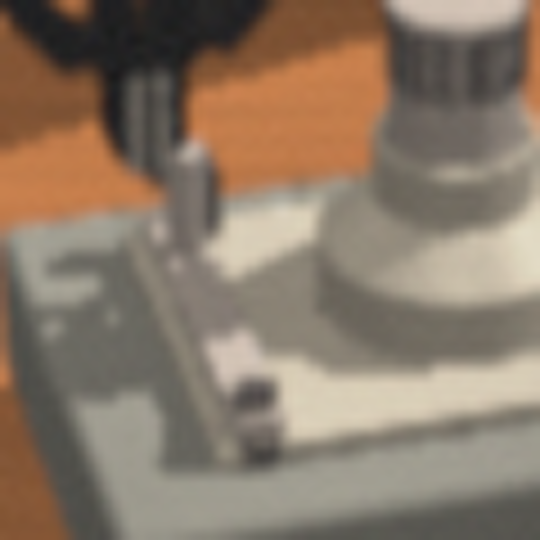

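In contact, the keeper is fully closed: the arm lies parallel to the foot plate with its end in the catch. The sideways retreat must have dragged it back. This time I'll ease off slightly and lift straight up.

Run:
```python
from h import *
a=np.pi+YAW; t=np.array([np.sin(a),-np.cos(a)])
m=read_state()["tcp_pos"].copy(); m[:2]-=t*.001; move_linear(m,velocity=.01); s=read_state(); print(s["t"],s["force"].round(2))
m[2]=.16; move_linear(m,velocity=.08); s=read_state(); print(s["t"],s["force"].round(2))
for k in ("scene","wrist"):
    d=get_image(k)["pixels"]; cv2.imwrite(f"pics/{k}5.png",d)
im=cv2.imread("pics/scene5.png")[165:225,275:335]; cv2.imwrite("pics/s5z.png",cv2.resize(im,None,fx=9,fy=9,interpolation=cv2.INTER_CUBIC))
im=cv2.imread("pics/wrist5.png")[40:340,200:400]; cv2.imwrite("pics/w5z.png",cv2.resize(im,None,fx=2,fy=2,interpolation=cv2.INTER_CUBIC))
```

```text
12.8417 [-0.15 -0.45  0.52]
13.7167 [ 0.5   0.23 -0.44]
```

View pics/w5z.png

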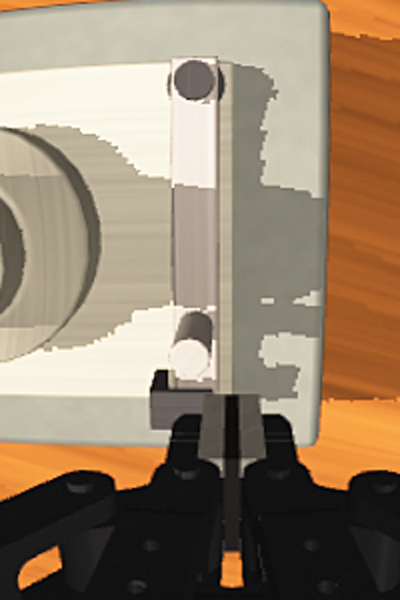

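View pics/s5z.png

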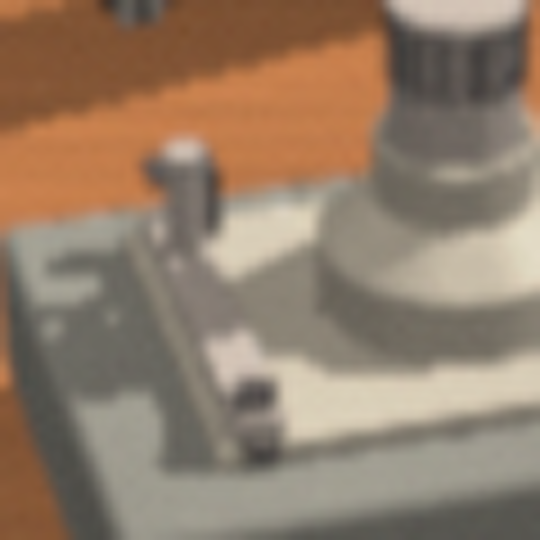

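The keeper stays closed with the tool gone. The post is vertical at scene (296,181) and the arm end is in the catch. Next is the collar.

Run:
```python
from h import *
m=read_state()["tcp_pos"].copy(); m[2]=.27; move_linear(m,velocity=.3)
let_go()
goto([*AX,.25],down(-1.4)); s=read_state(); print(s["t"],s["q"].round(2),s["force"].round(2))
for k in ("scene","wrist"):
    d=get_image(k); cv2.imwrite(f"pics/{k}6.png",d["pixels"])
print(d["cam_to_world"].round(4).tolist())
c=move_linear([*AX,.160],velocity=.1,contact_N=6); s=read_state(); print(c,s["t"],s["tcp_pos"],s["force"].round(2))
```

```text
15.625 [-0.2   0.35  1.23 -0.    1.56  1.2 ] [-0.4  -0.2  -0.05]
[[0.1701, 0.9519, 0.255, 0.6096], [-0.9854, 0.1642, 0.0446, 0.022], [0.0006, -0.2588, 0.9659, 0.4143], [0.0, 0.0, 0.0, 1.0]]
False 16.775 [0.54534589 0.01086112 0.16063498] [-0.87  0.18  0.69]
```

View pics/wrist6.png

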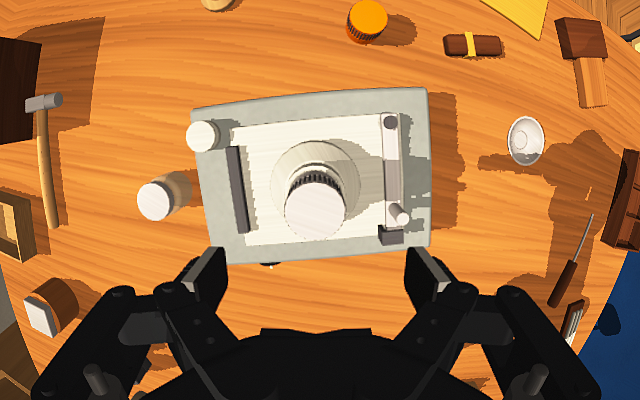

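The wrist ray puts the collar top at (0.5447, 0.0110), which agrees with my estimate. I'll grip it there.

Run:
```python
from h import *
gripper_close(45); s=read_state(); print(s["t"],s["tcp_pos"],s["force"].round(2),s["ft_torque"].round(2),s["grip_width"])
d=get_image("scene")["pixels"]; cv2.imwrite("pics/s7z.png",cv2.resize(d[120:230,260:400],None,fx=5,fy=5,interpolation=cv2.INTER_CUBIC))
q=s["q"].copy(); q[5]-=.25; goto_joints(q); s=read_state(); print(s["t"],s["tcp_pos"],s["force"].round(2),s["ft_torque"].round(2))
```

```text
17.2417 [0.54527229 0.01087781 0.16052026] [-0.19  0.15  4.44] [-0.1   0.03 -0.02] 0.5154696069245047
17.6417 [0.5453933  0.01084088 0.16060336] [-0.03 -0.47  1.28] [-0.08 -0.04  0.05]
```

View pics/s7z.png

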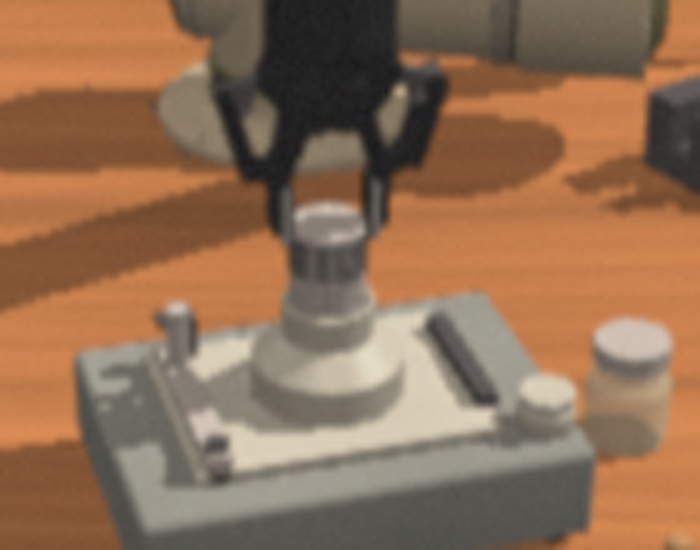

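The grip is centred and the side forces are near zero. I'll turn in small steps and probe downward after each one.

Run:
```python
from h import *
z0=.1605
for i in range(14):
    s=read_state(); p=s["tcp_pos"].copy(); p[:2]=AX; p[2]=z0-.0045
    c=move_linear(p,velocity=.02,contact_N=5); s=read_state(); dz=z0-s["tcp_pos"][2]
    print(i,c,round(s["t"],2),"drop mm",round(dz*1e3,2),s["force"].round(1),round(s["q"][5],3))
    if dz>.0022: break
    p[2]=z0; move_linear(p,velocity=.03)
    q=read_state()["q"].copy(); q[5]-=.13; goto_joints(q)
```

```text
0 True 17.85 drop mm 0.12 [-2.4  0.2  6.4] 0.956
1 True 18.56 drop mm 0.14 [-1.6  0.8  7.7] 0.828
2 True 19.27 drop mm 0.14 [-2.1  0.1  6.8] 0.7
3 True 19.98 drop mm 0.64 [-1.   1.3  7.8] 0.571
4 True 20.69 drop mm 3.06 [ 0.4  1.3 -0.6] 0.442
```

Run:
```python
from h import *
z0=.1605
q=read_state()["q"].copy(); q[5]-=.1; goto_joints(q)
s=read_state(); print(s["t"],s["tcp_pos"],s["force"].round(1),s["ft_torque"].round(2))
p=s["tcp_pos"].copy(); p[:2]=AX
for dz,cn in ((.0065,9),(.0125,16)):
    p[2]=z0-dz; c=move_linear(p,velocity=.015,contact_N=cn); s=read_state(); print(c,round(s["t"],2),"drop",round((z0-s["tcp_pos"][2])*1e3,2),s["force"].round(1),s["ft_torque"].round(2))
    if c: break
pause(.3); s=read_state(); print(round(s["t"],2),"drop",round((z0-s["tcp_pos"][2])*1e3,2),s["force"].round(1))
for k in ("scene","wrist","top"):
    d=get_image(k)["pixels"]; cv2.imwrite(f"pics/{k}8.png",d)
d=cv2.imread("pics/scene8.png");cv2.imwrite("pics/s8z.png",cv2.resize(d[120:230,260:400],None,fx=5,fy=5,interpolation=cv2.INTER_CUBIC))
```

```text
20.9417 [0.54461618 0.01133929 0.15752084] [ 0.1 -0.1  0.8] [-0.04 -0.02  0.01]
False 21.32 drop 6.5 [-2.3  1.2  3.3] [ 0.3   0.36 -0.05]
True 21.66 drop 9.6 [-0.6  0.6  4.8] [0.02 0.18 0.02]
21.96 drop 9.64 [-0.4  0.7  5.6]
```

View pics/s8z.png

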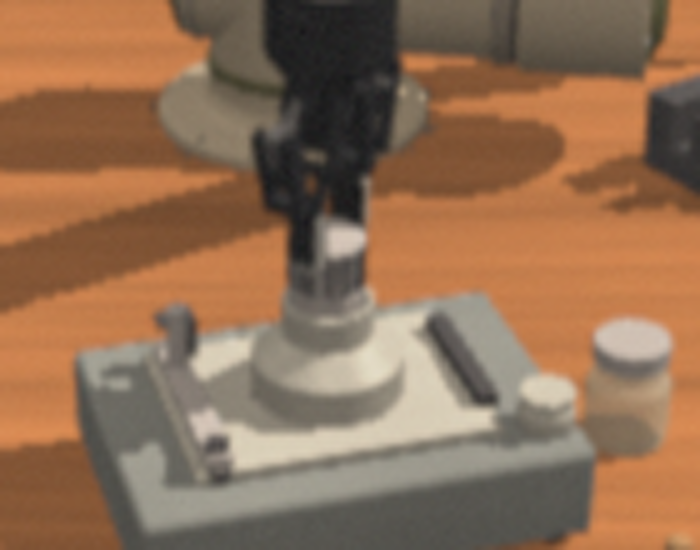

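View pics/wrist8.png

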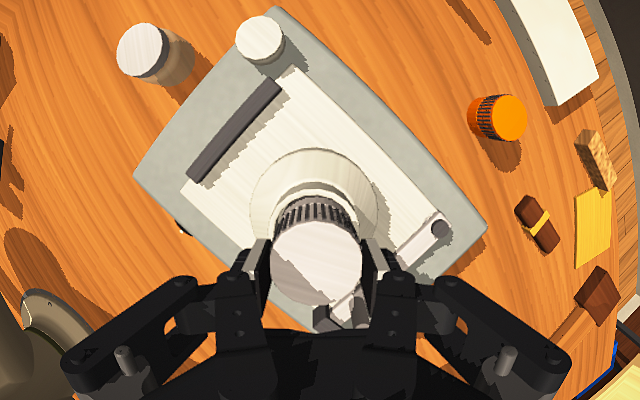

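Run:
```python
from h import *
z0=.1605
p=read_state()["tcp_pos"].copy()
for k in range(5):
    p[2]-=.0005; c=move_linear(p,velocity=.01); s=read_state(); f=s["force"][2]
    print(round(s["t"],2),"cmd",round((z0-p[2])*1e3,2),"drop",round((z0-s["tcp_pos"][2])*1e3,2),s["force"].round(1))
    if f>22: break
pause(.5); s=read_state(); print("drop",round((z0-s["tcp_pos"][2])*1e3,2),s["force"].round(1))
d=get_image("scene")["pixels"]; cv2.imwrite("pics/s9z.png",cv2.resize(d[140:200,290:360],None,fx=10,fy=9,interpolation=cv2.INTER_CUBIC))
```

```text
22.36 cmd 10.15 drop 9.67 [-4.   1.4  8.4]
22.61 cmd 10.65 drop 9.68 [-4.6  2.7 11. ]
22.86 cmd 11.15 drop 9.73 [-6.3  2.  14.3]
23.11 cmd 11.65 drop 9.77 [-7.   2.7 18.1]
23.36 cmd 12.15 drop 9.81 [-9.1  2.7 22. ]
drop 9.8 [-9.2  2.8 20.9]
```

View pics/s9z.png

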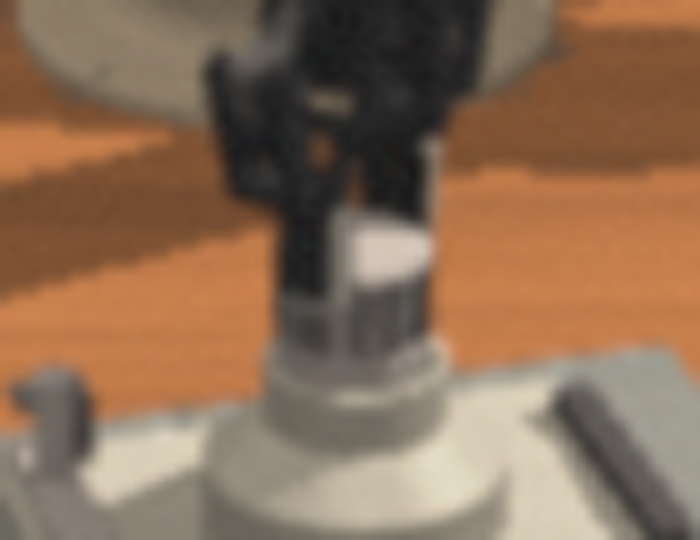

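Run:
```python
from h import *
z0=.1605
p=read_state()["tcp_pos"].copy(); p[:2]=AX; p[2]=z0-.0112
move_linear(p,velocity=.01); pause(.6); s=read_state(); print(s["t"],"drop",round((z0-s["tcp_pos"][2])*1e3,2),s["force"].round(1),s["grip_width"],s["q"].round(3)[5])
for k in ("scene","wrist","top"):
    d=get_image(k)["pixels"]; cv2.imwrite(f"pics/{k}9.png",d)
im=cv2.imread("pics/wrist9.png")[150:350,220:480]; cv2.imwrite("pics/w9z.png",cv2.resize(im,None,fx=2.8,fy=2.8,interpolation=cv2.INTER_CUBIC))
```

```text
24.7583 drop 9.74 [-7.2  3.7 16.1] 0.5092814666602938 0.341
```

View pics/w9z.png

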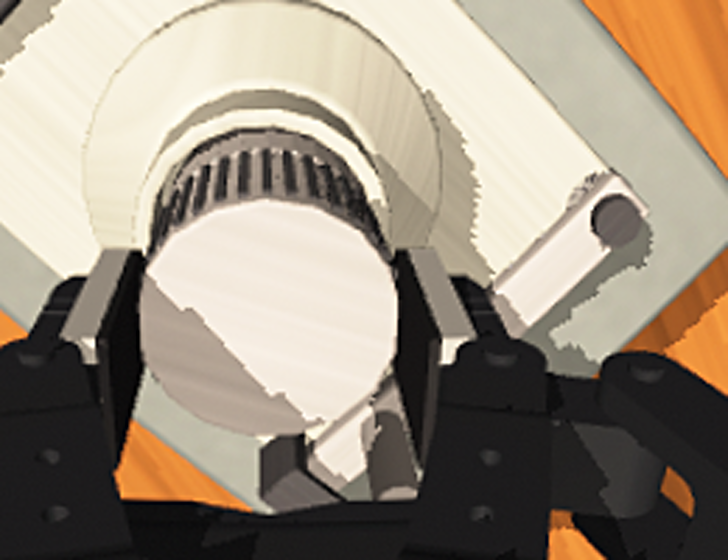

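View pics/scene9.png

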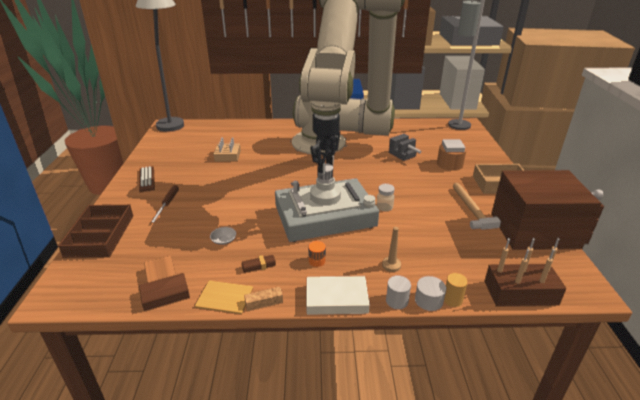

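```bash
python3 -c "
from station import *
hand_in(); s=read_state(); print(s['t'],s['tcp_pos'],s['force'])"
```

```text
the job is handed in; nothing more can be done
the job is handed in; nothing more can be done
```

The keeper is closed and the collar is pushed home. I handed the job in at about 24.8 s on the robot's clock, with the fingers still gripping and pushing down. No verdict is reported.

- **Keeper:** My first push reached the stop, but the sideways retreat dragged the arm back to about 0.14 rad open. The camera views showed this, so I pushed it closed again and lifted straight up. Later pictures show the arm parallel to the foot plate with its end in the catch.
- **Collar:** It dropped 3 mm after about 0.77 rad counter-clockwise. I turned 0.1 rad further and pushed it down onto a solid stop.
- **Last checks:** The tool was 9.74 mm below its starting grip height, against the nominal 10 mm. Extra push moved it only about 0.2 mm for 15 N more, so I take it as home; the missing 0.26 mm is probably grip slip or calibration.
- **Hold at hand-in:** It was pushing down with about 16 N, with 7 N sideways. The last pictures showed nothing else on the bench visibly moved.

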